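# Check a brazed bracket seam with a spring-nosed pen tester

### The arm

A 6-joint arm with a two-finger parallel gripper is mounted at the origin on a cart in front of the work surface, level with it; the furniture and walls round the work are solid. World frame = base frame: x ahead of the robot, y to its left, z up, the work surface at z = 0. Lengths are in mm, angles in rad, forces in N, time in s.
With the tool pointing down it reaches from about 275 to 1000 mm from the base axis. Payload 8.4 kg.
Tool frame: the origin (TCP) lies midway between the tips of the shut fingers; the grasp point (between the pads) lies 19 mm behind it; z points along the fingers, y is the direction in which the jaws open and shut (so a half turn about z gives the same grasp; the last joint's range is limited). The gripper opens to 85 mm and grips with 20 to 120 N. Pads are 22 mm wide; open, the fingers measure 114 mm over their backs; the gripper's body (76 mm by 85 mm) begins 54 mm behind the grasp point. The pads swing forward as they close: fully open they stand 13 mm farther back than shut.
Start: joints at [1.237, 0.353, 1.633, -0, 1.155, -0.002], TCP at [203.589, 590.914, 231.281] pointing down, gripper open.
Joint ranges: [-2.63, 2.63], [-0.92, 2.1], [0.06, 2.66], [-1.3, 4.44], [0, 2.69], [-3.02, 3.02]. Speed limits (rad/s): [2.22, 2.22, 2.79, 3.14, 3.14, 3.14].

### API

Orientations are given as [roll, pitch, yaw] about the fixed x, y, z axes, in that order (R = Rz(yaw) Ry(pitch) Rx(roll)).
In Python, from rig import * gives the robot as it stands.
- The arm moves only by the tool play_rows, never from a script. Its argument "moves" is a list of rows, each a list of 3 entries, a list of its own where there are three numbers: the shift along the tool's x, y, z in m, then the turn, a rotation vector about the tool's x, y, z in rad, then the opening in per cent of the stroke, from 0 (shut) to 100 (fully open). In form: [[[x, y, z], [rx, ry, rz], fingers], ...]. A call has 1 to 20 rows; each row shifts and turns the commanded pose from where the row before left it, along the tool's axes as they then stand; what a row does not reach is not made up. A row lasts 1/10 s, in which the tool goes at most 50 mm and 8.59 degrees, less where a joint would pass 70% of its speed; a pose out of reach is approached as far as the arm can. A call is refused whole if a number of a shift passes 0.05 or a number of a turn 0.15, either way. A call with a gripper value outside its range is refused whole. The fingers move at their own pace and stop on an object; "squeeze" is the grip in N (left out, the last holds). Time passes only in rows, so rows that do not move let the fingers close. It gives the time, the measured TCP pose, the force and the opening at its end, in the units of the state.
- sense(): the state, without advancing time (a new reading comes with each control period).
- grab_frame(name): name is "scene" or "top"; returns a dict with "pixels" (400x640x3 uint8, red, green, blue), "intrinsics" (3x3 intrinsics, pixels), "distortion" ([k1, k2, p1, p2, k3] as OpenCV has them; the pictures are not rectified), "R" (3x3) and "t" (3): a world point X has camera coordinates R X + t. Camera axes: x right, y down, z forward; pixel columns grow to the right and rows downward; lengths in mm; the calibration is good to about 2 mm. A picture is of the moment at which its call begins. There is no depth.
- sign_off(): hands the job in, once; it reports no verdict.
The state is a dict: "clock": time; "qpos": joint angles; "qvel": joint speeds; "joint_efforts": joint torques, N m; "eef_pos": TCP position; "tcp_rot": TCP orientation; "contact_force": force on the tool from outside, world axes, zero at the start; "wrist_torque": the same for the moment, N m; "opening": opening from 0.0 (shut) to 1.0 (fully open).
Only numpy, scipy, OpenCV 4.12 (cv2) and the standard library are available. Lean on these libraries where they do the work, as an engineer would, in place of code of your own. Each camera call takes 0.05 s, during which the arm holds its last target. There are 200 camera calls.

### The job

Check the brazed joint of the steel bracket: take the pen-shaped seam tester out of its holder, lean it back about 30 degrees from upright, away from the standing leaf (not sideways along the seam), and set its spring nose into the inner corner of the joint at the blue mark. Draw it slowly along the seam, about 2 cm a second, without lifting it out of the corner, to the red mark, and stop there for the reading: finish while holding the pen still on the red mark at that same lean, its nose pressed in lightly, about half of its travel. Don't jab the bracket, and leave the other things on the bench where they lie.

Things in the scene. Friction and masses are not known exactly. Their poses are not given: they have to be found in the camera images.
- pen_grip (a point): centre of the pen tester's grip zone. Pen (0.1 kg) stands upright in its holder, nose down; z = its long axis, nose to top. Dark grey handle with flat sides: 24 mm along x, 20 mm along y, from 40 mm below to 30 mm above this point (orange key on the -x side); below it a round aluminium barrel 14 mm across, 50 mm long, then the spring nose. Lift it straight up 80 mm or more to clear the holder.
- pen_tip (a point): centre of the white ball, 8 mm across, at the end of the pen's nose: on the pen's axis, 108 mm below pen_grip with the nose fully out; it comes nearer to pen_grip by the value of joint nose. Axes as those of pen_grip.
- nose (a joint): how far the spring nose is pushed into the barrel along the pen's axis, m: 0 = fully out, 0.008 = right in. The spring pushes back with 0.7 N at first touch and 0.35 N more per mm (2.1 N at 4 mm, half way).
- holder: fixed pen holder: dark steel foot 80 mm across, 20 mm high, with an upright aluminium tube 24 mm across, 17 mm bore, rim 96 mm above the bench. The barrel hangs in the bore with 1.5 mm play; the handle's lower end sits on the rim. Origin: centre of the underside, on the tube's axis.
- bracket: fixed steel angle bracket on the soldering board. Origin: below the joint's inner corner, mid-length, at its underside (15 mm above the bench); y along the joint, z up. Lying leaf: x -85 (robot's left) to 0, y -75 to 75, z 0 to 5 mm, two screw heads 66 mm before the joint 4 mm proud. Standing leaf: x 0 to 5, top at z = 46 mm. The brass seam runs along the inner corner x = 0, z = 5 mm.
- start_mark_point (a point): where the ball's centre lies when the nose sits in the corner at the blue start mark (4 mm in front of the standing leaf, 4 mm above the lying leaf). The mark is a blue paint stroke, 7 mm wide, across both leaves at the joint, near either end of the seam. Axes as those of the bracket.
- spot_mark_point (a point): where the ball's centre lies when the nose sits in the corner at the red spot mark (4 mm in front of the standing leaf, 4 mm above the lying leaf). The mark is a red paint stroke, 7 mm wide, across both leaves, 75 to 112 mm along the seam from the blue one. Axes as those of the bracket.
- work_board: fixed pale scorched soldering board that carries the bracket, 152 x 202 x 15 mm, long side along its own y. Origin: centre of the underside. Between it and the pen holder a fixed steel torch stand rises 210 mm above the bench; carry the pen over it.
- tin: round aluminium screw tin, 76 mm across and 32 mm high, orange label, loose; a bystander. Origin: centre of the underside.
- flux_jar: milky-white plastic jar with a lid, 86 mm across and 94 mm high, loose; a bystander. Origin: centre of the underside.
- coil: flat coil of silver solder wire, 55 mm across, 7 mm high, loose; a bystander. Origin: centre of the underside.
- cutters_2: spring cutters with yellow grips lying flat, 151 x 72 x 14 mm, loose; a bystander. Origin: centre of the underside.
- tweezers_c: tweezers with red grip pads lying flat, 162 x 29 x 10 mm, loose; a bystander. Origin: centre of the underside.
Not all that is in view belongs to the job. Of the things like the part that bears pen_grip, leave any that is green or pink; of the rest the larger one is meant.

How it is judged (in metres and radians):
On the way, in this order (a step that is already met when the one before it is completed fails the run):
1. the pen is out of its holder (distance between pen_tip and holder above 0.12 m and contact force between the fingers and pen above 1 N), for 0.2 s.
2. the nose of the leaning pen is set into the corner at the blue start mark and pressed in a little (x of pen_tip in the frame of bracket between -0.01 and -0.0015 m and z of pen_tip in the frame of bracket between 0.0065 and 0.016 m and value of joint nose above 0.0008 m and angle between pen_grip's own z axis and vertical between 0.3 and 0.75 rad and angle between the z axis of pen_grip and the y axis of bracket, either way round above 1.31 rad and x of pen_grip in the frame of bracket below -0.03 m and distance between pen_tip and start_mark_point below 0.008 m), for 0.3 s.
3. the nose slides on slowly in the corner, pressed in and the pen leaning, 10 to 28 mm from the start mark (x of pen_tip in the frame of bracket between -0.01 and -0.0015 m and z of pen_tip in the frame of bracket between 0.0065 and 0.016 m and value of joint nose above 0.0008 m and angle between pen_grip's own z axis and vertical between 0.3 and 0.75 rad and angle between the z axis of pen_grip and the y axis of bracket, either way round above 1.31 rad and x of pen_grip in the frame of bracket below -0.03 m and distance between pen_tip and start_mark_point between 0.01 and 0.028 m), for 0.35 s.
4. the nose slides on slowly in the corner, pressed in and the pen leaning, 28 to 46 mm from the start mark (x of pen_tip in the frame of bracket between -0.01 and -0.0015 m and z of pen_tip in the frame of bracket between 0.0065 and 0.016 m and value of joint nose above 0.0008 m and angle between pen_grip's own z axis and vertical between 0.3 and 0.75 rad and angle between the z axis of pen_grip and the y axis of bracket, either way round above 1.31 rad and x of pen_grip in the frame of bracket below -0.03 m and distance between pen_tip and start_mark_point between 0.028 and 0.046 m), for 0.35 s.
5. the nose slides on slowly in the corner, pressed in and the pen leaning, 46 to 64 mm from the start mark (x of pen_tip in the frame of bracket between -0.01 and -0.0015 m and z of pen_tip in the frame of bracket between 0.0065 and 0.016 m and value of joint nose above 0.0008 m and angle between pen_grip's own z axis and vertical between 0.3 and 0.75 rad and angle between the z axis of pen_grip and the y axis of bracket, either way round above 1.31 rad and x of pen_grip in the frame of bracket below -0.03 m and distance between pen_tip and start_mark_point between 0.046 and 0.064 m), for 0.35 s.
6. the nose rests in the corner at the red mark, about half pressed in, the pen leaning and still (x of pen_tip in the frame of bracket between -0.01 and -0.0015 m and z of pen_tip in the frame of bracket between 0.0065 and 0.016 m and value of joint nose between 0.0015 and 0.0065 m and angle between pen_grip's own z axis and vertical between 0.3 and 0.75 rad and angle between the z axis of pen_grip and the y axis of bracket, either way round above 1.31 rad and x of pen_grip in the frame of bracket below -0.03 m and distance between pen_tip and spot_mark_point below 0.007 m and contact force between nose and bracket between 0.5 and 8 N and contact force between the fingers and pen above 1 N and linear speed of pen below 0.01 m/s and contact force between holder and pen below 0.05 N), for 0.3 s.
At the end, for the whole second after the job is handed in: Pen held still, nose ball within 7 mm of the red mark's point, 1.5-10 mm in front of the standing and 1.5-11 mm above the lying leaf, pressed in 1.5-6.5 mm (0.5-8 N), pen leaning 17-43 degrees back from the standing leaf, under 15 along the seam; clear of the holder (all of step 6); the arm keeps its last pose, push and grip.
It fails at once if the bracket is jabbed: more than 15 N between pen and bracket (contact force between pen and bracket above 15 N).
It fails at once if the nose is lifted out of the corner between the two marks (z of pen_tip in the frame of bracket between 0.017 and 0.022 m and x of pen_tip in the frame of bracket between -0.013 and 0 m and distance between pen_tip and start_mark_point between 0.022 and 0.105 m and distance between pen_tip and spot_mark_point between 0.022 and 0.105 m).
It fails at once if a bystander is moved by more than 25 mm (distance of any of tin, flux_jar, coil, cutters_2, tweezers_c from where it was at the start of the episode above 0.025 m).
It also fails if it takes over 64 s, if anything falls off the work surface, if the arm or the gripper's body presses on something with over 40 N, if the wrist force passes 120 N, or if a joint passes its speed limit or range.

## Working session

There is one attempt and no reset: what is moved stays moved. The work goes in short steps, Python scripts to look and compute and a tool call to move; the robot and the scene stay as the last step left them, time stands still between calls to the robot, and variables do not carry over. Pictures are saved under pics/ and viewed, about 8 in all and at most 12, crops included, and the job is handed in when it is done.

Besides the shell and the picture viewer there is one more tool, called after "Call:" by a JSON object that holds its "name" and its "arguments", one argument or row to a line. play_rows: Moves the arm, as the interface text tells. Its arguments: {"type":"object","properties":{"moves":{"type":"array"},"squeeze":{"type":"number"}},"required":["moves"]}

```bash
mkdir -p pics; python3 - <<'E'
from rig import *
import cv2,pickle
s=sense();print({k:s[k] for k in('clock','eef_pos','tcp_rot','opening','contact_force')})
for n in("scene","top"):
    f=grab_frame(n);pickle.dump(f,open(f'{n}.pkl','wb'))
    cv2.imwrite(f'pics/{n}1.png',cv2.cvtColor(f["pixels"],cv2.COLOR_RGB2BGR))
    print(f["intrinsics"],f["distortion"],f["R"],f["t"])
E
```

```text
{'clock': 0.0, 'eef_pos': array([203.41748803, 590.45967665, 230.57325501]), 'tcp_rot': array([-3.14021178e+00,  5.73684598e-06,  2.80983741e+00]), 'opening': 0.9972001598408033, 'contact_force': array([-0.08756688,  0.17444555, -0.65421778])}
[[449.55798549   0.         324.43453143]
 [  0.         449.55798549 196.98952107]
 [  0.           0.           1.        ]] [0.00975728 0.         0.         0.         0.        ] [[ 0.90865201 -0.41730777  0.01434399]
 [-0.32288592 -0.72400851 -0.60955423]
 [ 0.26475689  0.5492412  -0.79261459]] [-500.73320644  248.67948863  964.47660949]
[[402.50244644   0.         316.55986259]
 [  0.         402.50244644 195.0732664 ]
 [  0.           0.           1.        ]] [-0.00760306  0.          0.          0.          0.        ] [[ 0.04970105 -0.99874515  0.00615947]
 [-0.97645496 -0.04988614 -0.20987395]
 [ 0.20991786  0.00441651 -0.97770905]] [   7.93363678  557.0813499  1138.1759022 ]
```

View pics/scene1.png

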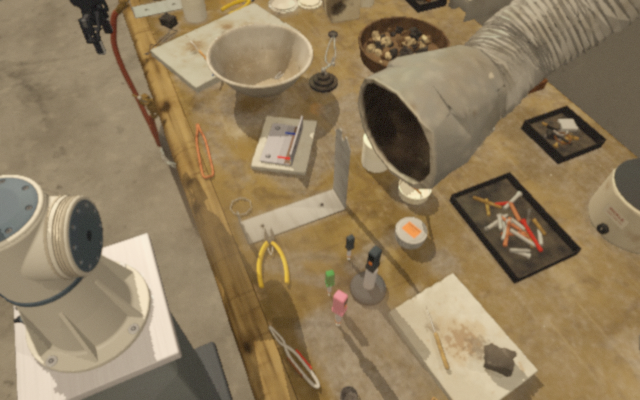

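View pics/top1.png

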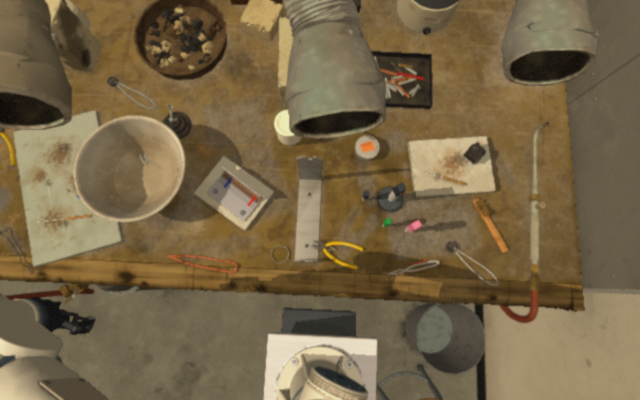

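The pen candidates are the grey one in the big holder (scene 373,265), a small dark one (350,242), a green one (330,280) and a pink one (340,300). The larger grey one fits. I'll confirm it in an enlarged crop.

```bash
python3 - <<'E'
import cv2,numpy as np
s=cv2.imread('pics/scene1.png');t=cv2.imread('pics/top1.png')
z=lambda im,x,y,w,h,k:cv2.resize(im[y:y+h,x:x+w],None,fx=k,fy=k,interpolation=cv2.INTER_CUBIC)
# each 400x300 at 5x => 80x60 ; 
a=np.hstack([z(s,310,225,100,75,4),z(t,350,165,100,75,4)])
b=np.hstack([z(s,240,105,100,75,4),z(t,185,150,100,75,4)])
cv2.imwrite('pics/crop1.png',np.vstack([a,b]))
E
```

```text
(no output)
```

View pics/crop1.png

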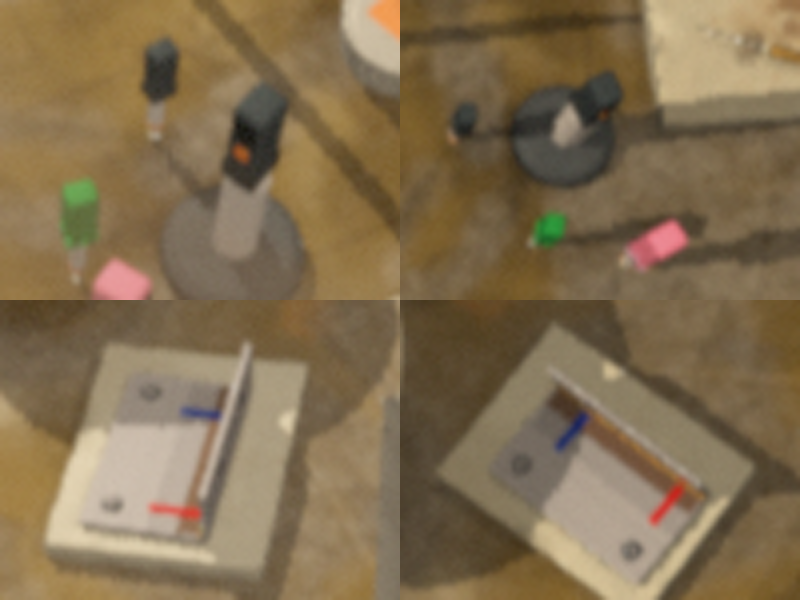

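```bash
cat > h.py <<'E'
import cv2,numpy as np,pickle
F={n:pickle.load(open(f'{n}.pkl','rb')) for n in('scene','top')}
def proj(n,X):
    f=F[n];return cv2.projectPoints(np.atleast_2d(X).astype(float),cv2.Rodrigues(f['R'])[0],f['t'],f['intrinsics'],np.array(f['distortion']))[0][:,0]
def onz(n,uv,z):
    f=F[n];p=cv2.undistortPoints(np.array([[uv]],float),f['intrinsics'],np.array(f['distortion']))[0,0]
    d=f['R'].T@np.array([p[0],p[1],1]);c=-f['R'].T@f['t'];return c+d*(z-c[2])/d[2]
E
cat > fit.py <<'E'
from h import *
from scipy.optimize import least_squares
c=lambda u,v,ou,ov,x0,y0:np.array([(u-ou+.5)/4-.5+x0,(v-ov+.5)/4-.5+y0])
T=lambda u,v:c(u,v,400,300,185,150); S=lambda u,v:c(u,v,0,300,240,105)
P=[((-85,75,5),T(490,468),S(130,372)),((-85,-75,5),T(638,583),S(83,523)),((0,-75,5),T(700,512),S(206,541)),((0,75,46),T(551,370),S(247,345)),((0,-75,46),T(705,490),S(203,495))]
def W(p,X):
    cc,ss=np.cos(p[2]),np.sin(p[2]);X=np.array(X,float);return np.array([p[0]+cc*X[0]-ss*X[1],p[1]+ss*X[0]+cc*X[1],15+X[2]])
def r(p): return np.concatenate([np.r_[proj('top',W(p,a))[0]-t,proj('scene',W(p,a))[0]-s] for a,t,s in P])
g=onz('top',T(620,470),20)
b=least_squares(r,[g[0],g[1],-.9],loss='soft_l1');print('bracket',b.x,np.round(b.fun.reshape(-1,4),1))
np.save('br.npy',b.x)
def inv(p,w):
    d=w[:2]-p[:2];cc,ss=np.cos(p[2]),np.sin(p[2]);return np.round([cc*d[0]+ss*d[1],-ss*d[0]+cc*d[1]],1)
for nm,n,uv in[('blue','top',T(560,448)),('blue','scene',S(185,411)),('red','top',T(653,522)),('red','scene',S(152,508)),('screw','top',T(521,464)),('screw','top',T(631,550)),('screw','scene',S(150,391)),('screw','scene',S(112,505))]:
    print(nm,n,inv(b.x,onz(n,uv,20 if nm!='screw' else 24)))
TT=lambda u,v:c(u,v,400,0,350,165); SS=lambda u,v:c(u,v,0,0,310,225)
print('foot top',onz('top',TT(563,136),14),'tubetop',onz('top',TT(580,110),96))
print('handle top',onz('top',TT(605,87),166),onz('scene',SS(263,105),166))
# colour masks
for n in F:
    hsv=cv2.cvtColor(F[n]['pixels'],cv2.COLOR_RGB2HSV)
    x,y,w,h=((240,105,100,75) if n=='scene' else (185,150,100,75))
    q=hsv[y:y+h,x:x+w].astype(int)
    for nm,m in(('blue',(abs(q[...,0]-118)<15)&(q[...,1]>120)),('red',((q[...,0]<6)|(q[...,0]>172))&(q[...,1]>150))):
        v,u=np.nonzero(m);print(n,nm,len(u),np.sort([f'{a},{d}' for a,d in inv_ ] ) if 0 else [tuple(inv(b.x,onz(n,(u_+x,v_+y),20))) for u_,v_ in zip(u,v)][::3])
E
python3 fit.py
```

```text
bracket [586.10102029 264.39367541  -0.60027633] [[-0.4 -0.1  0.7  0.2]
 [ 0.3  0.4 -0.8  0.3]
 [ 2.4 -3.7 -0.6  0.1]
 [-0.9 -0.5 -0.1 -0. ]
 [-0.6 -1.  -0.6  1.1]]
blue top [-39.7  41. ]
blue scene [-39.4  43.6]
red top [-41.2 -52.7]
red scene [-40.8 -51.7]
screw top [-67.7  55.4]
screw top [-68.2 -54.2]
screw scene [-67.3  54.8]
screw scene [-66.9 -57.5]
foot top [ 566.08326806 -192.0019926    14.        ] tubetop [ 568.26387219 -189.05217895   96.        ]
handle top [ 568.89195675 -192.35000823  166.        ] [ 568.2648609  -194.76221941  166.        ]
scene blue 0 []
scene red 9 [(np.float64(-18.2), np.float64(-48.9)), (np.float64(-10.2), np.float64(-47.4)), (np.float64(-14.7), np.float64(-52.0))]
top blue 10 [(np.float64(-11.0), np.float64(43.4)), (np.float64(-19.7), np.float64(44.3)), (np.float64(-26.4), np.float64(42.6)), (np.float64(-33.2), np.float64(41.0))]
top red 24 [(np.float64(-12.1), np.float64(-49.2)), (np.float64(-16.3), np.float64(-48.7)), (np.float64(-10.8), np.float64(-56.0)), (np.float64(-15.1), np.float64(-55.6)), (np.float64(-19.3), np.float64(-55.1)), (np.float64(-23.6), np.float64(-54.6)), (np.float64(-27.9), np.float64(-54.2)), (np.float64(-38.3), np.float64(-50.8))]
```

```bash
sed -i 's/T(700,512),S(206/None,S(206/; s/^def r(p).*/def r(p): return np.concatenate([np.r_[(proj("top",W(p,a))[0]-t) if t is not None else [0,0],proj("scene",W(p,a))[0]-s] for a,t,s in P])/' fit.py; python3 fit.py|head -16
cat > ov.py <<'E'
from h import *
import sys
p=np.load('br.npy')
def W(p,X):
    cc,ss=np.cos(p[2]),np.sin(p[2]);return np.array([p[0]+cc*X[0]-ss*X[1],p[1]+ss*X[0]+cc*X[1],15+X[2]])
def view(n,x,y,w,h,k,segs):
    im=cv2.cvtColor(F[n]['pixels'],cv2.COLOR_RGB2BGR)
    o=cv2.resize(im[y:y+h,x:x+w],None,fx=k,fy=k,interpolation=cv2.INTER_CUBIC)
    for a,b,col in segs:
        q=[tuple(int(v) for v in (proj(n,z)[0]-[x,y]+.5)*k) for z in(a,b)]
        cv2.line(o,q[0],q[1],col,1)
    return o
B=lambda *s:W(p,s)
g=(0,255,0);c=(255,255,0)
br=[(B(-85,75,5),B(-85,-75,5),g),(B(-85,-75,5),B(0,-75,5),g),(B(0,-75,5),B(0,75,5),g),(B(0,75,5),B(-85,75,5),g),(B(0,75,46),B(0,-75,46),c),(B(0,-75,46),B(0,-75,5),c),(B(0,75,46),B(0,75,5),c)]
def box(yaw,x=568,y=-192.5):
    r=np.array([[np.cos(yaw),-np.sin(yaw)],[np.sin(yaw),np.cos(yaw)]])
    co=[r@np.array(v)+[x,y] for v in((12,10),(12,-10),(-12,-10),(-12,10))]
    s=[]
    for i in range(4):
        a,b=co[i],co[(i+1)%4]
        s+=[([*a,166],[*b,166],c),([*a,166],[*a,96],g)]
        s+=[([*a,96],[*b,96],(255,0,255) if i==2 else g)]
    return s
yaw=float(sys.argv[1])
pn=box(yaw)
out=np.vstack([np.hstack([view('scene',240,110,80,60,5,br),view('top',195,155,80,60,5,br)]),
 np.hstack([view('scene',355,240,40,30,10,pn),view('top',375,175,40,30,10,pn)])])
cv2.imwrite('pics/'+sys.argv[2],out)
E
python3 ov.py 0.4 ov1.png
```

```text
bracket [586.58095137 264.18626001  -0.59522467] [[-0.3 -0.1  0.8  0.3]
 [ 0.6  0.3 -0.5  0.4]
 [ 0.   0.  -0.3  0.1]
 [-0.9 -0.5 -0.  -0. ]
 [-0.4 -1.2 -0.3  1.1]]
blue top [-40.   41.1]
blue scene [-39.7  43.7]
red top [-42.  -52.6]
red scene [-41.6 -51.6]
screw top [-67.9  55.7]
screw top [-69.  -53.9]
screw scene [-67.5  55. ]
screw scene [-67.7 -57.3]
foot top [ 566.08326806 -192.0019926    14.        ] tubetop [ 568.26387219 -189.05217895   96.        ]
handle top [ 568.89195675 -192.35000823  166.        ] [ 568.2648609  -194.76221941  166.        ]
scene blue 0 []
```

View pics/ov1.png

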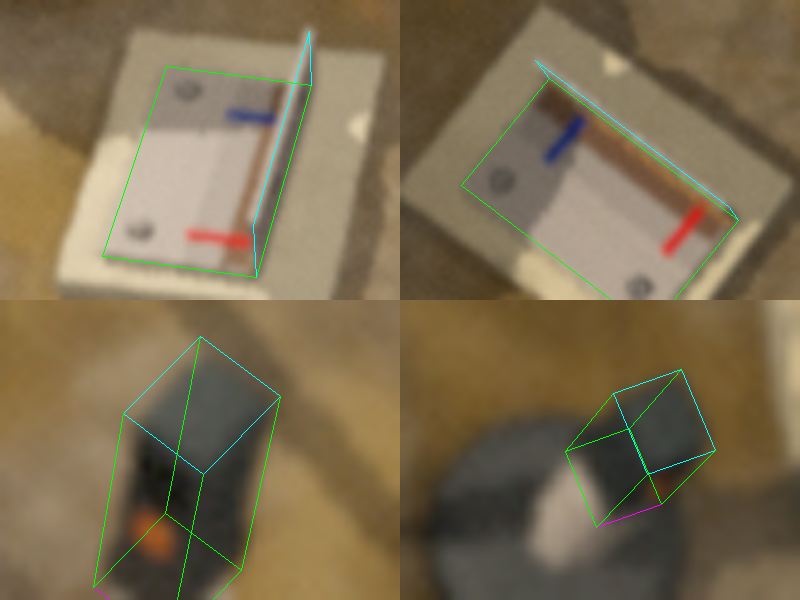

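```bash
cat > pf.py <<'E'
from h import *
f=F
def ray(n,uv):
    f=F[n];p=cv2.undistortPoints(np.array([[uv]],float),f['intrinsics'],np.array(f['distortion']))[0,0]
    d=f['R'].T@np.array([p[0],p[1],1]);return -f['R'].T@f['t'],d/np.linalg.norm(d)
cen={}
for n,(x,y,w,h) in{'scene':(355,240,40,35),'top':(380,175,40,30)}.items():
    im=F[n]['pixels'][y:y+h,x:x+w].astype(int)
    wt=np.clip(im[...,0]-im[...,2]-35,0,None)*(im[...,0]>1.45*im[...,1])*(im[...,0]>90)
    v,u=np.nonzero(wt);print(n,list(zip(u+x,v+y,wt[v,u])))
c1,d1=ray('scene',(370.4,263.0))
for uvt in((400.3,192.8),(401,193.5)):
    c2,d2=ray('top',uvt)
    t=np.linalg.lstsq(np.c_[d1,-d2],c2-c1,rcond=None)[0];print('key',c1+d1*t[0],c2+d2*t[1])
# edge/silhouette: region contrast score
U=8
ims={n:cv2.resize(cv2.GaussianBlur(cv2.cvtColor(F[n]['pixels'],cv2.COLOR_RGB2LAB),(0,0),.6),None,fx=U,fy=U,interpolation=cv2.INTER_CUBIC).astype(float) for n in F}
def hull(n,x,y,yaw,g):
    r=np.array([[np.cos(yaw),-np.sin(yaw)],[np.sin(yaw),np.cos(yaw)]])
    P=[[*(r@np.array([a*(12+g),b*(10+g)])+[x,y]),z] for a in(-1,1) for b in(-1,1) for z in(96-g,166+g)]
    q=((proj(n,P)+.5)*U).astype(np.int32);m=np.zeros(ims[n].shape[:2],np.uint8);cv2.fillConvexPoly(m,cv2.convexHull(q),1);return m
def score(x,y,yaw):
    s=0
    for n in F:
        i=hull(n,x,y,yaw,-1);o=hull(n,x,y,yaw,7)-hull(n,x,y,yaw,1)
        L=ims[n];a=L[i>0];b=L[o>0]
        mb=(b[:,0]<75)&(abs(b[:,2]-128)<9)   # dark neutral outside
        ma=(a[:,0]<95)&(abs(a[:,2]-128)<9)
        s+=ma.mean()-mb.mean()
    return s
best=[]
for yaw in np.arange(-1.6,1.6,.2):
    for x in np.arange(562,576,2):
        for y in np.arange(-198,-186,2):best.append((score(x,y,yaw),x,y,round(yaw,2)))
best.sort(reverse=True)
for b in best[:12]:print(b)
E
time python3 pf.py
```

```text
scene [(np.int64(369), np.int64(261), np.int64(37)), (np.int64(370), np.int64(261), np.int64(21)), (np.int64(368), np.int64(262), np.int64(36)), (np.int64(369), np.int64(262), np.int64(70)), (np.int64(370), np.int64(262), np.int64(69)), (np.int64(371), np.int64(262), np.int64(39)), (np.int64(368), np.int64(263), np.int64(32)), (np.int64(369), np.int64(263), np.int64(73)), (np.int64(370), np.int64(263), np.int64(83)), (np.int64(371), np.int64(263), np.int64(64)), (np.int64(369), np.int64(264), np.int64(47)), (np.int64(370), np.int64(264), np.int64(69)), (np.int64(371), np.int64(264), np.int64(63)), (np.int64(370), np.int64(265), np.int64(23)), (np.int64(371), np.int64(265), np.int64(30))]
top []
key [ 559.19848258 -198.30167421  130.52433058] [ 559.11614875 -198.28667243  130.50214437]
key [ 557.9741911  -199.88141873  133.99953503] [ 556.4949646  -199.60875688  133.60235888]
(np.float64(1.410150622075688), np.int64(570), np.int64(-192), np.float64(0.8))
(np.float64(1.3844342465633783), np.int64(570), np.int64(-194), np.float64(0.8))
(np.float64(1.3803301466386073), np.int64(568), np.int64(-194), np.float64(0.8))
(np.float64(1.3785193861589835), np.int64(570), np.int64(-192), np.float64(0.6))
(np.float64(1.3765363873370222), np.int64(568), np.int64(-192), np.float64(0.8))
(np.float64(1.3640558651094141), np.int64(568), np.int64(-192), np.float64(0.6))
(np.float64(1.358323043203257), np.int64(570), np.int64(-190), np.float64(0.8))
(np.float64(1.3569818536627074), np.int64(570), np.int64(-190), np.float64(0.6))
(np.float64(1.350645607492226), np.int64(572), np.int64(-192), np.float64(0.8))
(np.float64(1.3459063274746987), np.int64(568), np.int64(-192), np.float64(-0.8))
(np.float64(1.3443333212131918), np.int64(570), np.int64(-194), np.float64(0.6))
(np.float64(1.341371596460463), np.int64(568), np.int64(-194), np.float64(0.6))
real	2m1.409s
user	1m49.551s
sys	0m12.285s
```

```bash
cat >> h.py <<'E'
def ray(n,uv):
    f=F[n];p=cv2.undistortPoints(np.array([[uv]],float),f['intrinsics'],np.array(f['distortion']))[0,0]
    d=f['R'].T@np.array([p[0],p[1],1]);return -f['R'].T@f['t'],d/np.linalg.norm(d)
def tri(a,b):
    c1,d1=ray('scene',a);c2,d2=ray('top',b)
    t=np.linalg.lstsq(np.c_[d1,-d2],c2-c1,rcond=None)[0];return np.round([c1+d1*t[0],c2+d2*t[1]],0).tolist()
E
cat > pl.py <<'E'
# plan: python3 pl.py x y z  [yaw lean]; prints shift in tool axes and rotvec for TCP target
import sys
from rig import *
from h import *
from scipy.spatial.transform import Rotation as R
def state():
    s=sense();return s,np.array(s['eef_pos']),R.from_euler('xyz',s['tcp_rot'])
if __name__=='__main__':
    s,p,r=state();a=[float(v) for v in sys.argv[1:]]
    print('t',s['clock'],'p',np.round(p,1),'f',np.round(s['contact_force'],2),'open',round(s['opening'],3),'q',np.round(s['qpos'],2))
    print('shift tool (m)',np.round(r.inv().apply(np.array(a[:3])-p)/1000,4))
    if len(a)>3:
        t=R.from_euler('z',a[3])*R.from_euler('x',np.pi)
        if len(a)>4: t=R.from_rotvec(np.array([-np.sin(-.595),np.cos(-.595),0])*-a[4])*t  # lean about -bracket y
        print('turn tool',np.round((r.inv()*t).as_rotvec(),4))
        print('shift after turn',np.round(t.inv().apply(np.array(a[:3])-p)/1000,4))
        print('tool z goal',np.round(t.apply([0,0,1]),2))
E
python3 - <<'E'
from h import *
print('hood',tri((400,180),(340,136)),tri((368,90),(300,128)))
print('stand',tri((342,135),(308,160)))
E
python3 pl.py 569 -193 320 0.65
```

```text
hood [[732.0, -26.0, 116.0], [725.0, -24.0, 114.0]] [[682.0, 79.0, 319.0], [665.0, 83.0, 312.0]]
stand [[617.0, 61.0, 230.0], [611.0, 62.0, 228.0]]
t 0.1 p [203.4 590.5 230.6] f [-0.03  0.82 -0.44] open 0.999 q [ 1.24  0.35  1.63 -0.    1.16 -0.  ]
shift tool (m) [-0.6008 -0.6218 -0.0886]
turn tool [-7.0000e-04  1.3000e-03  2.1598e+00]
shift after turn [-0.1831  0.845  -0.0894]
tool z goal [ 0. -0. -1.]
```

Call:
{"name": "play_rows", "arguments": {
  "moves": [
    [[-0.028, -0.029, -0.012], [0, 0, 0], 100],
    [[-0.028, -0.029, -0.012], [0, 0, 0], 100],
    [[-0.028, -0.029, -0.012], [0, 0, 0], 100],
    [[-0.028, -0.029, -0.012], [0, 0, 0], 100],
    [[-0.028, -0.029, -0.012], [0, 0, 0], 100],
    [[-0.028, -0.029, -0.012], [0, 0, 0], 100],
    [[-0.028, -0.029, -0.012], [0, 0, 0], 100],
    [[-0.028, -0.029, -0.006], [0, 0, 0], 100],
    [[-0.028, -0.029, 0], [0, 0, 0], 100],
    [[-0.028, -0.029, 0], [0, 0, 0], 100],
    [[-0.028, -0.029, 0], [0, 0, 0], 100],
    [[-0.028, -0.029, 0], [0, 0, 0], 100],
    [[-0.028, -0.029, 0], [0, 0, 0], 100],
    [[-0.028, -0.029, 0], [0, 0, 0], 100],
    [[-0.028, -0.029, 0], [0, 0, 0], 100],
    [[-0.028, -0.029, 0], [0, 0, 0], 100],
    [[-0.028, -0.029, 0], [0, 0, 0], 100],
    [[-0.028, -0.029, 0], [0, 0, 0], 100],
    [[-0.028, -0.029, 0], [0, 0, 0], 100],
    [[-0.02, -0.03, 0], [0, 0, 0], 100]
  ]
}}

```text
clock: 2.1
eef_pos: [536.9, -140.0, 320.9]
tcp_rot: [3.142, -0.0, 2.809]
contact_force: [0.2, 0.3, 0.2]
opening: 1.003
```

Call:
{"name": "play_rows", "arguments": {
  "moves": [
    [[0, 0, 0], [0, 0, 0.14], 100],
    [[0, 0, 0], [0, 0, 0.14], 100],
    [[0, 0, 0], [0, 0, 0.14], 100],
    [[0, 0, 0], [0, 0, 0.14], 100],
    [[0, 0, 0], [0, 0, 0.14], 100],
    [[0, 0, 0], [0, 0, 0.14], 100],
    [[0, 0, 0], [0, 0, 0.14], 100],
    [[0, 0, 0], [0, 0, 0.14], 100],
    [[0, 0, 0], [0, 0, 0.14], 100],
    [[0, 0, 0], [0, 0, 0.14], 100],
    [[0, 0, 0], [0, 0, 0.14], 100],
    [[0, 0, 0], [0, 0, 0.14], 100],
    [[0, 0, 0], [0, 0, 0.14], 100],
    [[0, 0, 0], [0, 0, 0.14], 100],
    [[0, 0, 0], [0, 0, 0.14], 100],
    [[0, 0, 0], [0, 0, 0.06], 100],
    [[0, 0, 0], [0, 0, 0], 100]
  ]
}}

```text
clock: 3.8
eef_pos: [536.0, -138.2, 320.9]
tcp_rot: [-3.141, 0.0, 0.649]
contact_force: [-0.2, -0.8, -0.4]
opening: 0.998
```

```bash
python3 pl.py 569 -193 200 0.65
```

```text
t 3.8 p [ 536.  -138.2  320.9] f [-0.24 -0.78 -0.37] open 0.998 q [-0.25  0.17  1.68 -0.    1.3   0.67]
shift tool (m) [-0.0068  0.0637  0.1209]
turn tool [-0.0006  0.0004 -0.001 ]
shift after turn [-0.0069  0.0636  0.1209]
tool z goal [ 0. -0. -1.]
```

Call:
{"name": "play_rows", "arguments": {
  "moves": [
    [[-0.007, 0.032, 0], [0, 0, 0], 70],
    [[0, 0.032, 0], [0, 0, 0], 70],
    [[0, 0, 0.04], [0, 0, 0], 70],
    [[0, 0, 0.04], [0, 0, 0], 70],
    [[0, 0, 0.04], [0, 0, 0], 70],
    [[0, 0, 0], [0, 0, 0], 70],
    [[0, 0, 0], [0, 0, 0], 70]
  ]
}}

```text
clock: 4.5
eef_pos: [569.3, -193.4, 201.6]
tcp_rot: [-3.141, 0.001, 0.651]
contact_force: [-0.1, -0.5, 1.2]
opening: 0.698
```

```bash
cat > snap.py <<'E'
import sys
from rig import *
import cv2,numpy as np,pickle
# snap.py out k  scene x y w h  top x y w h
a=sys.argv;k=int(a[2]);o=[]
for n,i in(('scene',3),('top',7)):
    f=grab_frame(n);pickle.dump(f,open(f'{n}_now.pkl','wb'));x,y,w,h=map(int,a[i:i+4])
    o.append(cv2.resize(cv2.cvtColor(f['pixels'],cv2.COLOR_RGB2BGR)[y:y+h,x:x+w],None,fx=k,fy=k,interpolation=cv2.INTER_CUBIC))
cv2.imwrite('pics/'+a[1],np.hstack(o))
E
python3 snap.py s2.png 6 340 210 65 75 360 160 65 75; python3 pl.py 569 -193 117 0.65
```

```text
t 4.6 p [ 570.7 -193.8  203.6] f [0.17 0.55 0.64] open 0.698 q [-0.33  0.34  1.71 -0.    1.08  0.59]
shift tool (m) [-0.001  -0.0019  0.0866]
turn tool [ 0.0026 -0.0017  0.0006]
shift after turn [-0.0009 -0.0017  0.0866]
tool z goal [ 0. -0. -1.]
```

View pics/s2.png

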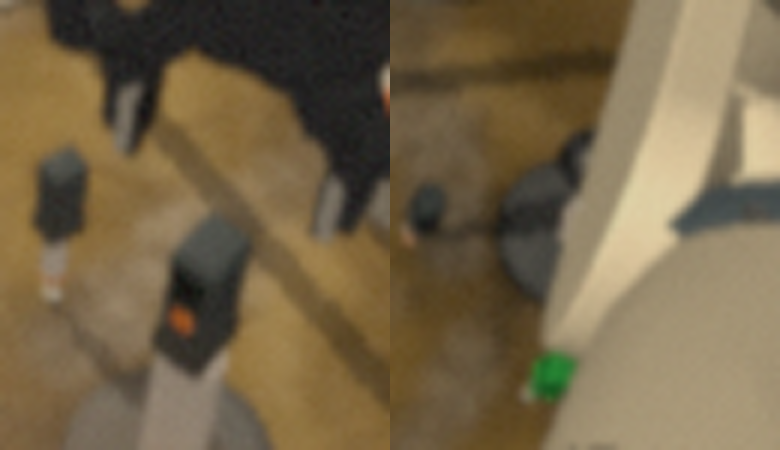

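Call:
{"name": "play_rows", "arguments": {
  "moves": [
    [[-0.001, -0.001, 0.02], [0, 0, 0], 70],
    [[0, 0, 0.02], [0, 0, 0], 70],
    [[0, 0, 0.02], [0, 0, 0], 70],
    [[0, 0, 0.02], [0, 0, 0], 70],
    [[0, 0, 0.004], [0, 0, 0], 70],
    [[0, 0, 0], [0, 0, 0], 70],
    [[0, 0, 0], [0, 0, 0], 40],
    [[0, 0, 0], [0, 0, 0], 30],
    [[0, 0, 0], [0, 0, 0], 20],
    [[0, 0, 0], [0, 0, 0], 10],
    [[0, 0, 0], [0, 0, 0], 0],
    [[0, 0, 0], [0, 0, 0], 0],
    [[0, 0, 0], [0, 0, 0], 0],
    [[0, 0, 0], [0, 0, 0], 0]
  ],
  "squeeze": 50
}}

```text
clock: 6.0
eef_pos: [568.7, -193.4, 118.5]
tcp_rot: [3.14, -0.001, 0.65]
contact_force: [-0.7, 0.2, 5.6]
opening: 0.229
```

```bash
python3 pl.py 569 -193 350 0.65
```

```text
t 6.0 p [ 568.7 -193.4  118.5] f [-0.65  0.21  5.59] open 0.229 q [-0.33  0.44  1.78  0.    0.92  0.59]
shift tool (m) [ 8.000e-04  2.000e-04 -2.315e-01]
turn tool [ 0.0014 -0.001  -0.0001]
shift after turn [ 5.000e-04 -1.000e-04 -2.315e-01]
tool z goal [ 0. -0. -1.]
```

Call:
{"name": "play_rows", "arguments": {
  "moves": [
    [[0, 0, -0.01], [0, 0, 0], 0],
    [[0, 0, -0.02], [0, 0, 0], 0],
    [[0, 0, -0.025], [0, 0, 0], 0],
    [[0, 0, -0.025], [0, 0, 0], 0],
    [[0, 0, -0.025], [0, 0, 0], 0],
    [[0, 0, -0.025], [0, 0, 0], 0],
    [[0, 0, -0.025], [0, 0, 0], 0],
    [[0, 0, -0.025], [0, 0, 0], 0],
    [[0, 0, -0.025], [0, 0, 0], 0],
    [[0, 0, -0.025], [0, 0, 0], 0],
    [[0, 0, -0.005], [0, 0, 0], 0],
    [[0, 0, 0], [0, 0, 0], 0],
    [[0, 0, 0], [0, 0, 0], 0]
  ]
}}

```text
clock: 7.3
eef_pos: [567.3, -193.0, 351.0]
tcp_rot: [-3.14, 0.001, 0.65]
contact_force: [-0.2, 0.1, -1.4]
opening: 0.227
```

```bash
python3 pl.py 440 0 360; python3 pl.py 480 290 360 2.545 0.52
```

```text
t 7.3 p [ 567.3 -193.   351. ] f [-0.24  0.08 -1.36] open 0.227 q [-0.33  0.22  1.54 -0.    1.38  0.59]
shift tool (m) [ 0.0154 -0.2307 -0.0087]
t 7.3 p [ 567.3 -193.   351. ] f [-0.24  0.08 -1.36] open 0.227 q [-0.33  0.22  1.54 -0.    1.38  0.59]
shift tool (m) [ 0.2227 -0.4374 -0.0086]
turn tool [-0.4937 -0.353  -1.8461]
shift after turn [ 0.2938  0.3506 -0.1782]
tool z goal [ 0.41 -0.28 -0.87]
```

Call:
{"name": "play_rows", "arguments": {
  "moves": [
    [[0.002, -0.015, -0.001], [0, 0, 0], 0],
    [[0.002, -0.03, -0.001], [0, 0, 0], 0],
    [[0.002, -0.033, -0.002], [0, 0, 0], 0],
    [[0.002, -0.033, -0.002], [0, 0, 0], 0],
    [[0.002, -0.033, -0.002], [0, 0, 0], 0],
    [[0.002, -0.033, -0.002], [0, 0, 0], 0],
    [[0.002, -0.033, 0], [0, 0, 0], 0],
    [[0.015, -0.03, 0], [0, 0, 0], 0],
    [[0.026, -0.026, 0], [0, 0, 0], 0],
    [[0.026, -0.026, 0], [0, 0, 0], 0],
    [[0.026, -0.026, 0], [0, 0, 0], 0],
    [[0.026, -0.026, 0], [0, 0, 0], 0],
    [[0.026, -0.026, 0], [0, 0, 0], 0],
    [[0.026, -0.026, 0], [0, 0, 0], 0],
    [[0.026, -0.026, 0], [0, 0, 0], 0],
    [[0.016, -0.016, 0], [0, 0, 0], 0],
    [[0.01, -0.01, 0], [0, 0, 0], 0],
    [[0, 0, 0], [0, 0, 0], 0]
  ]
}}

```text
clock: 9.1
eef_pos: [484.8, 308.0, 361.2]
tcp_rot: [-3.141, 0.002, 0.652]
contact_force: [-0.2, 0.3, -1.5]
opening: 0.228
```

Call:
{"name": "play_rows", "arguments": {
  "moves": [
    [[0, 0, 0], [0, 0, -0.1], 0],
    [[0, 0, 0], [0, 0, -0.13], 0],
    [[0, 0, 0], [0, 0, -0.13], 0],
    [[0, 0, 0], [0, 0, -0.13], 0],
    [[0, 0, 0], [0, 0, -0.13], 0],
    [[0, 0, 0], [0, 0, -0.13], 0],
    [[0, 0, 0], [0, 0, -0.13], 0],
    [[0, 0, 0], [0, 0, -0.13], 0],
    [[0, 0, 0], [0, 0, -0.13], 0],
    [[0, 0, 0], [0, 0, -0.13], 0],
    [[0, 0, 0], [0, 0, -0.13], 0],
    [[0, 0, 0], [0, 0, -0.13], 0],
    [[0, 0, 0], [0, 0, -0.13], 0],
    [[0, 0, 0], [0, 0, -0.13], 0],
    [[0, 0, 0], [0, 0, -0.105], 0],
    [[0, 0, 0], [0, 0, 0], 0]
  ]
}}

```text
clock: 10.7
eef_pos: [485.2, 305.5, 362.1]
tcp_rot: [-3.141, -0.0, 2.545]
contact_force: [1.0, -0.0, -1.5]
opening: 0.228
```

Call:
{"name": "play_rows", "arguments": {
  "moves": [
    [[0, 0, 0], [0, -0.06, 0], 0],
    [[0, 0, 0], [0, -0.1, 0], 0],
    [[0, 0, 0], [0, -0.1, 0], 0],
    [[0, 0, 0], [0, -0.1, 0], 0],
    [[0, 0, 0], [0, -0.1, 0], 0],
    [[0, 0, 0], [0, -0.06, 0], 0],
    [[0, 0, 0], [0, 0, 0], 0],
    [[0, 0, 0], [0, 0, 0], 0]
  ]
}}

```text
clock: 11.5
eef_pos: [485.3, 306.6, 362.2]
tcp_rot: [3.141, 0.518, 2.543]
contact_force: [-0.2, 0.4, -0.8]
opening: 0.224
```

```bash
python3 pl.py 480 290 360 2.545 0.52; python3 snap.py s3.png 5 225 65 80 110 180 110 80 110
```

```text
t 11.5 p [485.3 306.6 362.2] f [-0.23  0.41 -0.83] open 0.224 q [ 0.86  0.13  1.73 -0.54  1.26  0.05]
shift tool (m) [-0.0033 -0.0167  0.0044]
turn tool [-0.0011 -0.0017 -0.0011]
shift after turn [-0.0032 -0.0167  0.0044]
tool z goal [ 0.41 -0.28 -0.87]
```

View pics/s3.png

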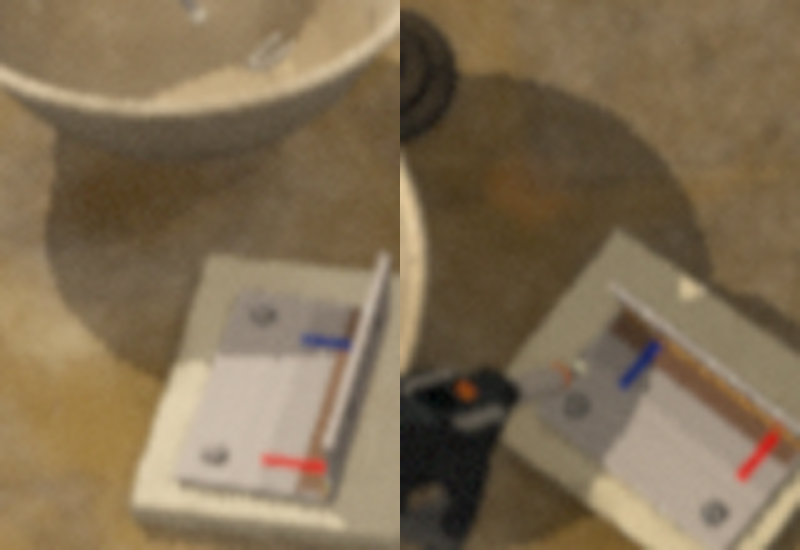

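```bash
cat > w.py <<'E'
from h import *
p=np.load('br.npy');cc,ss=np.cos(p[2]),np.sin(p[2])
def B2W(X): return np.array([p[0]+cc*X[0]-ss*X[1],p[1]+ss*X[0]+cc*X[1],15+X[2]])
def W2B(w): d=w-np.r_[p[:2],15];return np.array([cc*d[0]+ss*d[1],-ss*d[0]+cc*d[1],d[2]])
L=90.5
E
python3 - <<'E'
from w import *
from pl import state
s,q,r=state();z=r.apply([0,0,1]);tip=q+L*z
print('tip proj',proj('top',tip),'seen 215.6,183.2','tip brk',W2B(tip))
c=lambda u,v,ou,x0,y0:((u-ou+.5)/5-.5+x0,(v+.5)/5-.5+y0)
for nm,t,sc in(('blue',(625,385),(303,340)),('red',(743,476),(264,461))):
    print(nm,W2B(onz('top',c(*t,400,180,110),20)),W2B(onz('scene',c(*sc,0,225,65),20)))
for y in(42.5,-52):
  for n,o in(('top',(400,180,110)),('scene',(0,225,65))):
    print(y,n,[((proj(n,B2W((x,y,zz)))[0]-o[1:]+.5)*5+[o[0],0]).round() .tolist() for x,zz in((-40,5),(0,5),(0,20))])
print('bowl',tri((260,60),(130,170)))
t=B2W((-12,42.5,35));print('tcp for hover',t-L*z)
E
```

```text
tip proj [[215.01554434 183.74316728]] seen 215.6,183.2 tip brk [-62.11997817 -21.45160347 269.03729268]
blue [-40.00061381  41.26086964   5.        ] [-41.35625509  42.43653863   5.        ]
red [-40.61300692 -52.79249063   5.        ] [-42.03731518 -52.3469544    5.        ]
42.5 top [[624.0, 384.0], [665.0, 334.0], [660.0, 328.0]]
42.5 scene [[306.0, 341.0], [375.0, 350.0], [374.0, 330.0]]
-52 top [[743.0, 475.0], [784.0, 424.0], [781.0, 419.0]]
-52 scene [[268.0, 462.0], [340.0, 471.0], [339.0, 452.0]]
bowl [[603.0, 591.0, 79.0], [600.0, 592.0, 78.0]]
tcp for hover [563.3613519  331.31886998 128.59500352]
```

```bash
python3 pl.py 563.1 330.9 128.6 2.545 0.52
```

```text
t 11.6 p [486.  306.5 362.6] f [-0.2   0.22 -1.09] open 0.225 q [ 0.86  0.13  1.73 -0.54  1.26  0.05]
shift tool (m) [0.0727 0.0634 0.2281]
turn tool [-0.0009 -0.0013 -0.0021]
shift after turn [0.0729 0.0633 0.228 ]
tool z goal [ 0.41 -0.28 -0.87]
```

Call:
{"name": "play_rows", "arguments": {
  "moves": [
    [[0.004, 0.003, 0.012], [0, 0, 0], 0],
    [[0.007, 0.006, 0.022], [0, 0, 0], 0],
    [[0.007, 0.006, 0.022], [0, 0, 0], 0],
    [[0.007, 0.006, 0.022], [0, 0, 0], 0],
    [[0.007, 0.006, 0.022], [0, 0, 0], 0],
    [[0.007, 0.006, 0.022], [0, 0, 0], 0],
    [[0.007, 0.006, 0.022], [0, 0, 0], 0],
    [[0.007, 0.006, 0.022], [0, 0, 0], 0],
    [[0.007, 0.006, 0.022], [0, 0, 0], 0],
    [[0.007, 0.006, 0.022], [0, 0, 0], 0],
    [[0.006, 0.006, 0.018], [0, 0, 0], 0],
    [[0, 0, 0], [0, 0, 0], 0],
    [[0, 0, 0], [0, 0, 0], 0],
    [[0, 0, 0], [0, 0, 0], 0]
  ]
}}

```text
clock: 13.0
eef_pos: [562.7, 330.9, 129.0]
tcp_rot: [3.14, 0.52, 2.544]
contact_force: [-1.2, -0.8, -1.0]
opening: 0.229
```

```bash
cat > tip.py <<'E'
from w import *
from pl import state,R
import sys
s,q,r=state();z=r.apply([0,0,1]);t=W2B(q+L*z)
Rb=R.from_euler('z',p[2])
zb=Rb.inv().apply(z)
print('t',round(s['clock'],2),'tip(nose out) brk',t.round(2),'axis',zb.round(3),'lean',np.degrees(np.arccos(-zb[2])).round(1),'f brk',Rb.inv().apply(s['contact_force']).round(2),'torque',np.round(s['wrist_torque'],2),'open',s['opening'].__round__(3))
M=Rb.inv()*r
print('tool axes in brk',M.as_matrix().round(3).tolist())
E
python3 tip.py; python3 snap.py s4.png 6 250 95 66 75 190 140 66 75
```

```text
t 13.0 tip(nose out) brk [-12.24  41.86  35.48] axis [ 0.497 -0.    -0.868] lean 29.8 f brk [-0.54 -1.35 -0.98] torque [ 0.15  0.24 -0.08] open 0.229
tool axes in brk [[-0.868, 0.002, 0.497], [0.002, 1.0, -0.0], [-0.497, 0.001, -0.868]]
```

View pics/s4.png

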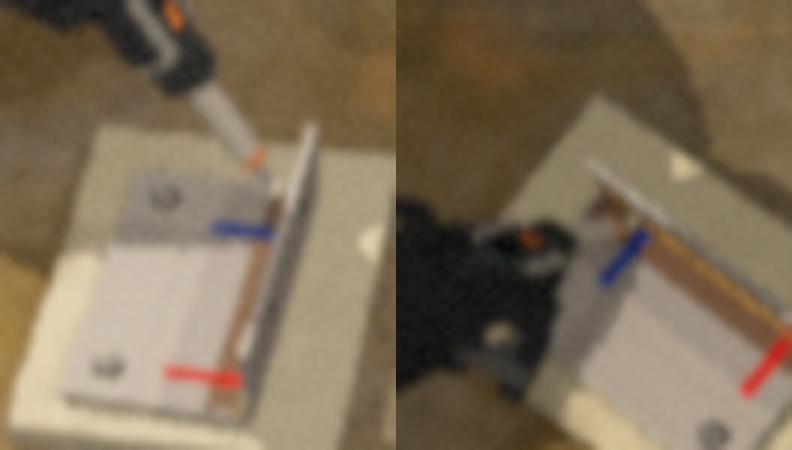

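```bash
python3 - <<'E'
from w import *
for X in((-12.2,41.9,35.5),(-12.2,45,35.5),(-4,42,9)):
  print(X,(proj('scene',B2W(X))[0]-[250,95]+.5)*6,(proj('top',B2W(X))[0]-[190,140]+.5)*6+[396,0])
a=cv2.imread('pics/s4.png')
cv2.imwrite('pics/s4b.png',cv2.resize(np.hstack([a[130:230,220:320],a[170:270,570:670]]),None,fx=4,fy=4,interpolation=cv2.INTER_CUBIC))
E
```

```text
(-12.2, 41.9, 35.5) [271.87078852 189.75881463] [627.79115095 225.02389574]
(-12.2, 45, 35.5) [273.2294742  185.18136926] [623.04320118 221.43601141]
(-4, 42, 9) [291.11297997 233.10176954] [648.53515461 225.66043981]
```

View pics/s4b.png

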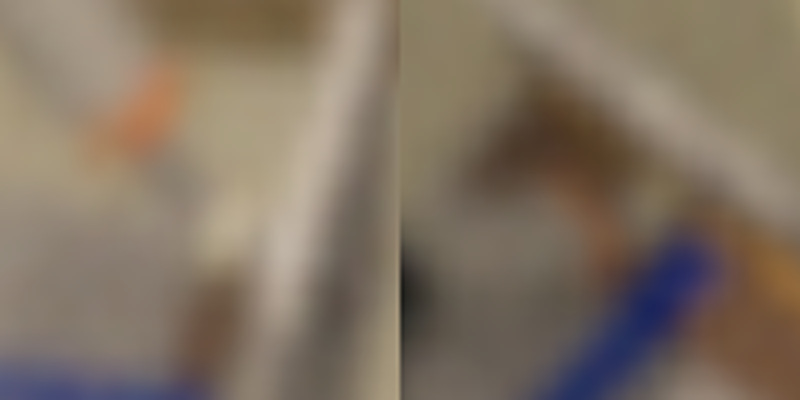

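Call:
{"name": "play_rows", "arguments": {
  "moves": [
    [[0.0014, 0, 0.0034], [0, 0, 0], 0],
    [[0.0014, 0, 0.0034], [0, 0, 0], 0],
    [[0.0014, 0, 0.0034], [0, 0, 0], 0],
    [[0.0014, 0, 0.0034], [0, 0, 0], 0],
    [[0.0014, 0, 0.0034], [0, 0, 0], 0],
    [[0.0014, 0, 0.0034], [0, 0, 0], 0],
    [[0, 0, 0], [0, 0, 0], 0],
    [[0, 0, 0], [0, 0, 0], 0]
  ]
}}

```text
clock: 13.9
eef_pos: [564.7, 329.3, 106.1]
tcp_rot: [-3.141, 0.52, 2.545]
contact_force: [0.2, -0.5, -1.7]
opening: 0.228
```

```bash
cat > avg.py <<'E'
# averages readings over some camera periods (0.05 s each)
from w import *
from rig import *
from pl import state,R
import sys
Rb=R.from_euler('z',p[2]);T=[];Fs=[];A=[];Q=[]
for i in range(int(sys.argv[1])):
    s,q,r=state();z=r.apply([0,0,1]);T.append(W2B(q+L*z));A.append(Rb.inv().apply(z));Fs.append(Rb.inv().apply(s['contact_force']));Q.append(Rb.inv().apply(s['wrist_torque']))
    if i<int(sys.argv[1])-1: grab_frame('top')
m=lambda x:np.mean(x,0).round(2)
print('t',round(s['clock'],2),'tip',m(T),'sd',np.std(T,0).round(2),'axis',np.mean(A,0).round(3),'f',m(Fs),'sd',np.std(Fs,0).round(2),'tq',m(Q),'sd',np.std(Q,0).round(2),'open',round(s['opening'],3))
E
python3 avg.py 10
```

```text
t 14.35 tip [-9.67 41.69 12.85] sd [0.01 0.07 0.1 ] axis [ 0.497 -0.001 -0.868] f [-0.16 -0.12 -1.31] sd [0.36 0.52 0.5 ] tq [ 0.    0.34 -0.  ] sd [0.03 0.03 0.03] open 0.226
```

Call:
{"name": "play_rows", "arguments": {
  "moves": [
    [[0, 0, 0.001], [0, 0, 0], 0],
    [[0, 0, 0.001], [0, 0, 0], 0],
    [[0, 0, 0.001], [0, 0, 0], 0],
    [[0, 0, 0.001], [0, 0, 0], 0],
    [[0, 0, 0.001], [0, 0, 0], 0],
    [[0, 0, 0.001], [0, 0, 0], 0],
    [[0, 0, 0.001], [0, 0, 0], 0],
    [[0, 0, 0.001], [0, 0, 0], 0],
    [[0, 0, 0], [0, 0, 0], 0],
    [[0, 0, 0], [0, 0, 0], 0]
  ]
}}

```text
clock: 15.35
eef_pos: [568.0, 327.1, 99.4]
tcp_rot: [3.142, 0.52, 2.545]
contact_force: [-0.8, 0.1, 0.4]
opening: 0.227
```

```bash
python3 avg.py 10
```

```text
t 15.8 tip [-5.73 41.61  5.83] sd [0.01 0.01 0.01] axis [ 0.497 -0.001 -0.868] f [-1.18 -0.31  0.18] sd [0.5  0.52 0.59] tq [-0.07  0.41 -0.04] sd [0.02 0.02 0.03] open 0.229
```

Call:
{"name": "play_rows", "arguments": {
  "moves": [
    [[-0.00045, 0, 0.00025], [0, 0, 0], 0],
    [[-0.00045, 0, 0.00025], [0, 0, 0], 0],
    [[-0.00045, 0, 0.00025], [0, 0, 0], 0],
    [[-0.00045, 0, 0.00025], [0, 0, 0], 0],
    [[0, 0, 0], [0, 0, 0], 0],
    [[0, 0, 0], [0, 0, 0], 0]
  ]
}}

```text
clock: 16.4
eef_pos: [569.4, 326.1, 99.1]
tcp_rot: [-3.142, 0.519, 2.545]
contact_force: [-4.1, 3.4, -0.9]
opening: 0.229
```

```bash
python3 avg.py 8
```

```text
t 16.75 tip [-4.01 41.55  5.55] sd [0.02 0.01 0.01] axis [ 0.496 -0.001 -0.868] f [-5.41  0.24 -1.5 ] sd [0.27 0.35 0.64] tq [0.02 1.55 0.01] sd [0.02 0.03 0.02] open 0.221
```

Call:
{"name": "play_rows", "arguments": {
  "moves": [
    [[0.0004, 0, -0.0002], [0, 0, 0], 0],
    [[0.0004, 0, -0.0002], [0, 0, 0], 0],
    [[0, 0, 0], [0, 0, 0], 0],
    [[0, 0, 0], [0, 0, 0], 0],
    [[0, 0, 0], [0, 0, 0], 0]
  ]
}}

```text
clock: 17.25
eef_pos: [569.0, 326.4, 99.4]
tcp_rot: [3.142, 0.52, 2.545]
contact_force: [-3.4, 2.1, -0.2]
opening: 0.228
```

```bash
python3 avg.py 8; python3 snap.py s5.png 6 250 95 66 75 190 140 66 75
```

```text
t 17.6 tip [-4.5  41.58  5.79] sd [0.02 0.01 0.02] axis [ 0.497 -0.001 -0.868] f [-3.7  -0.3  -1.04] sd [0.42 0.43 0.42] tq [-0.02  1.1  -0.  ] sd [0.02 0.02 0.02] open 0.228
```

View pics/s5.png

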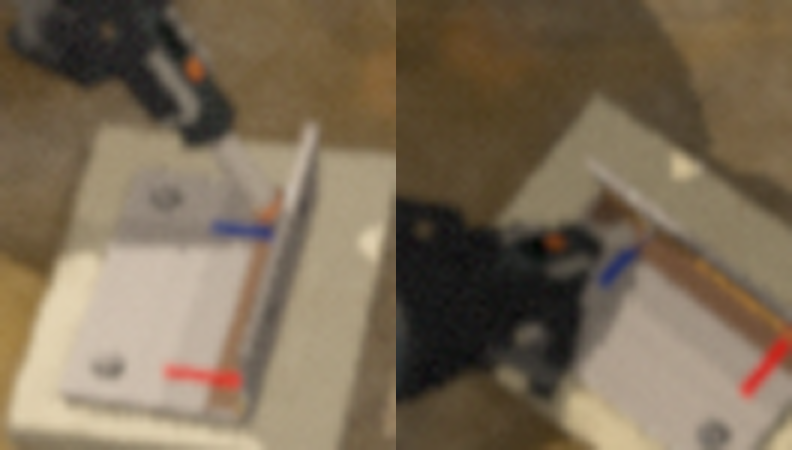

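Call:
{"name": "play_rows", "arguments": {
  "moves": [
    [[0, -0.001, 0], [0, 0, 0], 0],
    [[0, -0.002, 0], [0, 0, 0], 0],
    [[0, -0.002, 0], [0, 0, 0], 0],
    [[0, -0.002, 0], [0, 0, 0], 0],
    [[0, -0.002, 0], [0, 0, 0], 0],
    [[0, -0.002, 0], [0, 0, 0], 0],
    [[0, -0.002, 0], [0, 0, 0], 0],
    [[0, -0.002, 0], [0, 0, 0], 0],
    [[0, -0.002, 0], [0, 0, 0], 0],
    [[0, -0.002, 0], [0, 0, 0], 0],
    [[0, -0.002, 0], [0, 0, 0], 0]
  ]
}}

```text
clock: 18.8
eef_pos: [557.0, 308.9, 99.3]
tcp_rot: [3.142, 0.52, 2.545]
contact_force: [-2.5, 3.3, -0.5]
opening: 0.226
```

```bash
python3 avg.py 6
```

```text
t 19.05 tip [-4.55 19.8   5.62] sd [0.03 0.3  0.07] axis [ 0.497 -0.002 -0.868] f [-4.1  -0.27 -1.29] sd [0.57 0.84 0.46] tq [-0.06  1.22 -0.04] sd [0.2  0.03 0.16] open 0.227
```

Call:
{"name": "play_rows", "arguments": {
  "moves": [
    [[3e-05, -0.002, 0], [0, 0, 0], 0],
    [[3e-05, -0.002, 0], [0, 0, 0], 0],
    [[3e-05, -0.002, 0], [0, 0, 0], 0],
    [[3e-05, -0.002, 0], [0, 0, 0], 0],
    [[3e-05, -0.002, 0], [0, 0, 0], 0],
    [[3e-05, -0.002, 0], [0, 0, 0], 0],
    [[3e-05, -0.002, 0], [0, 0, 0], 0],
    [[3e-05, -0.002, 0], [0, 0, 0], 0],
    [[3e-05, -0.002, 0], [0, 0, 0], 0],
    [[3e-05, -0.002, 0], [0, 0, 0], 0],
    [[3e-05, -0.002, 0], [0, 0, 0], 0],
    [[3e-05, -0.002, 0], [0, 0, 0], 0],
    [[3e-05, -0.002, 0], [0, 0, 0], 0],
    [[3e-05, -0.002, 0], [0, 0, 0], 0],
    [[3e-05, -0.002, 0], [0, 0, 0], 0],
    [[3e-05, -0.002, 0], [0, 0, 0], 0]
  ]
}}

```text
clock: 20.65
eef_pos: [538.8, 282.7, 99.1]
tcp_rot: [3.142, 0.52, 2.545]
contact_force: [-2.4, 3.4, -1.0]
opening: 0.229
```

```bash
python3 avg.py 6
```

```text
t 20.9 tip [ -4.99 -12.18   5.42] sd [0.02 0.29 0.08] axis [ 0.497 -0.002 -0.868] f [-3.73 -0.26 -0.68] sd [0.26 1.02 0.33] tq [-0.06  1.05 -0.05] sd [0.19 0.04 0.12] open 0.227
```

Call:
{"name": "play_rows", "arguments": {
  "moves": [
    [[2e-05, -0.002, 0], [0, 0, 0], 0],
    [[2e-05, -0.002, 0], [0, 0, 0], 0],
    [[2e-05, -0.002, 0], [0, 0, 0], 0],
    [[2e-05, -0.002, 0], [0, 0, 0], 0],
    [[2e-05, -0.002, 0], [0, 0, 0], 0],
    [[2e-05, -0.002, 0], [0, 0, 0], 0],
    [[2e-05, -0.002, 0], [0, 0, 0], 0],
    [[2e-05, -0.002, 0], [0, 0, 0], 0],
    [[2e-05, -0.002, 0], [0, 0, 0], 0],
    [[2e-05, -0.002, 0], [0, 0, 0], 0],
    [[2e-05, -0.002, 0], [0, 0, 0], 0],
    [[2e-05, -0.002, 0], [0, 0, 0], 0],
    [[2e-05, -0.002, 0], [0, 0, 0], 0],
    [[2e-05, -0.002, 0], [0, 0, 0], 0],
    [[2e-05, -0.002, 0], [0, 0, 0], 0],
    [[2e-05, -0.002, 0], [0, 0, 0], 0],
    [[2e-05, -0.002, 0], [0, 0, 0], 0],
    [[2e-05, -0.002, 0], [0, 0, 0], 0],
    [[2e-05, -0.002, 0], [0, 0, 0], 0],
    [[2e-05, -0.0015, 0], [0, 0, 0], 0]
  ]
}}

```text
clock: 22.9
eef_pos: [516.2, 250.1, 98.9]
tcp_rot: [-3.141, 0.52, 2.545]
contact_force: [-2.2, 2.6, -0.8]
opening: 0.228
```

Call:
{"name": "play_rows", "arguments": {
  "moves": [
    [[0, -0.0005, 0], [0, 0, 0], 0],
    [[0, 0, 0], [0, 0, 0], 0],
    [[0, 0, 0], [0, 0, 0], 0],
    [[0, 0, 0], [0, 0, 0], 0],
    [[0, 0, 0], [0, 0, 0], 0]
  ]
}}

```text
clock: 23.4
eef_pos: [515.9, 249.7, 98.8]
tcp_rot: [-3.141, 0.52, 2.545]
contact_force: [-2.7, 1.2, -0.3]
opening: 0.232
```

```bash
python3 avg.py 8; python3 snap.py s6.png 6 250 95 66 75 205 145 66 75
```

```text
t 23.75 tip [ -5.44 -51.7    5.25] sd [0.01 0.04 0.02] axis [ 0.497 -0.001 -0.868] f [-3.37 -0.62 -0.36] sd [0.59 0.35 0.45] tq [-0.1   0.96 -0.06] sd [0.05 0.02 0.03] open 0.225
```

View pics/s6.png

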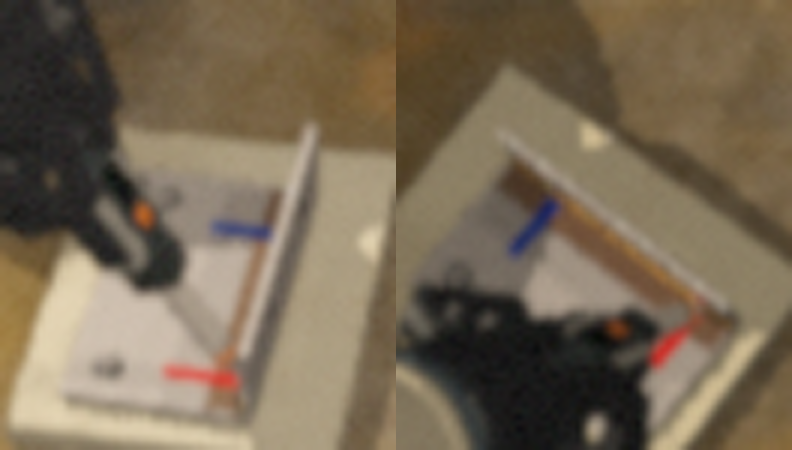

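```bash
python3 -c "
from rig import *
print(sign_off());s=sense();print(s['clock'],s['contact_force'],s['opening'])"
```

```text
the job is handed in; nothing more can be done
None
the job is handed in; nothing more can be done
```

I took the larger grey pen out of its holder and leaned it back about 30° from the standing leaf. I set its nose in the corner at the blue mark and drew it about 93 mm along the seam at about 2 cm/s. I stopped on the red mark, still holding the pen, and handed the job in at about 24 s; no verdict was reported.

**Position and lean:** In the last check the ball was at y ≈ -51.7 mm in the bracket frame, and I measured the red mark at about -52.4 mm. Lean was 29.8°, and the pen was still with the grip steady. The last picture shows the nose on the red stroke.

**Nose travel:** Position gives about 4.3 mm pressed in, and the measured forces give about 4.9 mm. The two disagree slightly, and both are inside the 1.5–6.5 mm limit.

**Force on the leaf:** Push on the standing leaf was about 3 N at the end and peaked at about 5 N in the averaged readings while seating. I backed the pen off about 0.5 mm (0.8 mm commanded) before the draw.

**Possible bracket offset:** The nose met the standing leaf about 2 mm earlier than my camera estimate. I seated it by feel instead, so the ball's distance from that leaf comes from contact, not from a picture. I never saw the nose value or the ball deep in the corner directly.

I noticed no contact with the other things on the bench, but I took no final picture of them.

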